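Stack the parts trays in steps

ROBOT

A 7-joint arm with a two-finger parallel gripper is mounted at the origin on a cart in front of the work surface, level with it; the furniture and walls round the work are solid. World frame = base frame: x ahead of the robot, y to its left, z up, the work surface at z = 0. Lengths are in m, angles in rad, forces in N, time in s.
With the tool pointing down it reaches from about 0.425 to 0.95 m from the base axis. Payload 4.7 kg.
Tool frame: the origin (TCP) lies between the finger pads; the fingertips stand 25 mm ahead of it and the grasp point (between the pads) lies 6 mm ahead of it; z points along the fingers, y is the line along which they close (so a half turn about z gives the same grasp; the last joint's range is limited). The gripper opens to 85 mm and grips with 20 to 120 N. Pads are 22 mm wide; open, the fingers measure 114 mm over their backs; the gripper's body (76 mm by 85 mm) begins 54 mm behind the grasp point. The pads swing forward as they close: fully open they stand 13 mm farther back than shut.
Start: joints at [1.155, 0.469, -0.049, 1.532, 0.024, 1.141, -0.082], TCP at [0.255, -0.625, 0.256] pointing down, gripper open.
Joint ranges: [-2.59, 2.59], [-0.33, 1.99], [-1.39, 1.29], [0.1, 2.45], [-1.04, 4.18], [0.21, 1.99], [-2.66, 2.66]. Speed limits (rad/s): [2.57, 2.57, 3.14, 3.14, 3.14, 3.14, 3.14].

INTERFACE

Orientations are given as a 3x3 rotation matrix whose columns are the frame's x, y, z axes.
In Python, from rig import * gives the robot as it stands. Calls block until the motion is done:
- movep(position, orientation): joint-space move of the TCP to a pose.
- move_l(position, attitude=None, feed=0.15, until_force=None): straight line of the TCP; attitude=None keeps the orientation; feed is the mean speed in m/s. With until_force (N) it stops when the force on the tool has changed by that much, and returns True; else False.
- move_joints(angles): joint-space move.
- command_gripper(opening, newtons=None): finger opening in m; newtons is the grip in N (None keeps the last); returns when the fingers have stopped.
- sleep(seconds).
- inverse_kinematics(position, orientation): joint angles nearest the present ones, or None.
- sense(): the state.
- camera(name): name is "side" or "top" or "wrist"; returns (picture, depth): 420x560x3 uint8, red, green, blue; 420x560 float32, m along the optical axis (not along the pixel's ray), 0 where there is no reading.
- camera_params(name): a dict with "K" (3x3 intrinsics, pixels), "dist" ([k1, k2, p1, p2, k3] as OpenCV has them; the pictures are not rectified), "position" and "rotation" of the camera in the world; the wrist camera has in their place "tool_from_camera" (4x4, takes a point from camera to tool coordinates, whose origin is the TCP and whose axes are the flange's). Camera axes: x right, y down, z forward; pixel columns grow to the right and rows downward; lengths in m; the calibration is good to about 2 mm. A picture is of the moment at which its call begins: read the wrist's pose just before it. camera_params takes no time and is no camera call.
A pose or a line that the arm cannot do raises Unreachable and nothing moves.
- finish_job(): hands the job in; it is judged then, once.
The state is a dict: "time_s": time; "joint_pos": joint angles; "qd": joint speeds; "joint_efforts": joint torques, N m; "position": TCP position; "tcp_rot": TCP orientation; "wrist_force": force on the tool from outside, world axes, zero at the start; "ft_torque": the same for the moment, N m; "finger_gap": finger opening in m; "gripper_force": force on a finger pad.
Only numpy, scipy, OpenCV 4.12 (cv2) and the standard library are available. Lean on these libraries where they do the work, as an engineer would, in place of code of your own. Each camera call takes 0.05 s, during which the arm holds its last target. There are 200 camera calls.

TASK

Slide the deep parts tray along the bench until it is right out of its rack, and let go of it there; then take it by its sides and set it on the bottom tray, pull to the front like the bottom tray's, shifted forward so that it overhangs the bottom tray's front by about 18 mm. Then set the shallow tray on the deep one, shifted the other way, about 18 mm to the back, so that every tray keeps an open end; each tray must sit level on the rim below, with its battens down inside that rim. Disturb nothing else on the bench.

Things in the scene. Friction and masses are not known exactly. Their poses are not given: they have to be found in the camera images.
- base_tray: bottom tray, pale wood, screwed to the bench (fixed): open box (mm) 140 long (its x), 64 wide (y), 36 high, walls 6 thick (inside 128 x 52), short wooden plugs standing in it, tops 13 below the rim. Origin: centre of its underside, at bench height. Its -x end is the front, with a dark turned pull, roughly facing the robot; a low steel strip at the back.
- base_pull (a point): centre of the bottom tray's pull head, 95 mm in front of (-x) and 24 above its origin
- rack: rack, fixed (mm): two wooden rails and a back stop, 36 high, no floor, open on top and in front; its -x is the way out. Origin: at bench height midway between the rails, under the middle of the deep tray when home. Rails 72 apart (4 free each side of the tray: no finger fits), ending 45 in front of the origin. The tray is right out when its origin is over 115 in front of the rack's.
- deep_tray: deep tray, pale wood, brass blanks fixed in it (tops 13 below its rim), 0.35-0.6 kg, mm: 140 long (its x), 64 wide (y), 48 high: a 42 box, walls 6, on two 6 high battens. Origin: centre under the battens (bench height). Turned pull on its -x end. Starts in the rack, pull out, up to 15 drawn. Seated on the bottom tray its origin is 30 above that tray's; wanted 18 to that tray's -x.
- deep_batten (a point): under the deep tray's front batten, 36 mm in front of its origin; the other is 36 behind. Battens (both loose trays alike): across the tray, 44 wide (y), 8 thick (x), 6 high. In the tray below they have 4 free on each side, and the upper tray can shift 24 each way along x before they meet an end wall
- deep_pull (a point): centre of the deep tray's pull head, 95 mm in front of (-x) and 24 above the tray's origin; head 20 in diameter, 20 long along x (15 to 35 in front of the tray's front face). Drawn by it, the tray slides on the bench
- shallow_tray: shallow tray, pale wood, steel pins fixed in it, 0.22-0.37 kg, no pull (ends alike), mm: 140 long (its x), 64 wide (y), 36 high: a 30 box, walls 6, on two battens like the deep tray's. Origin: centre under the battens. Loose on the bench to the right. Seated on the deep tray its origin is 42 above the deep tray's; wanted 18 to the deep tray's +x; either end in front.
- oil_stone: bystander: oil stone in a dark wooden box, 62 x 210 x 34, to the left (mm)
- pencil_1: bystander: carpenter's pencil, 8 x 150 x 7, on the right, behind the shallow tray (mm)
- chisel_2: bystander: bench chisel, 30 x 280 x 30, near the front edge, to the right (mm)
- pliers: bystander: flat-nose pliers, 61 x 188 x 12, lying in front between the bottom tray and the shallow tray (mm)
- grey_tin: bystander: grey sheet-metal tin, 65 across, 86 high, behind (mm)
- screw_box: bystander: small grey cardboard box, 72 x 107 x 43, behind (mm)

How it is judged:
By the outcome, as a careful person would: the job done as asked, in the order asked, and still so for the second after the job is handed in, with the robot touching nothing.
It also fails if it takes over 66 s, if anything falls off the work surface, if the arm or the gripper's body presses on something with over 40 N, if the wrist force passes 120 N, or if a joint passes its speed limit or range.

## Working session

There is one attempt and no reset: what is moved stays moved. The work goes in short steps, each a Python script; the robot and the scene stay as the last script left them, time stands still between calls to the robot, and variables do not carry over. Pictures are saved under pics/ and viewed, at most 10 in all, crops included, and the job is handed in when it is done.

```bash
ls; mkdir -p pics; cat > h.py <<'E'
from rig import *
import numpy as np, cv2
def snap(name):
    s=sense(); img,d=camera(name); p=camera_params(name)
    if name=="wrist":
        T=np.array(p["tool_from_camera"]); R=np.array(s["tcp_rot"]); t=np.array(s["position"])
        Rc=R@T[:3,:3]; pc=R@T[:3,3]+t
    else: Rc=np.array(p["rotation"]); pc=np.array(p["position"])
    return dict(img=img,d=d,K=np.array(p["K"]),dist=np.array(p["dist"]),R=Rc,p=pc)
def ray(c,uv):
    q=cv2.undistortPoints(np.array(uv,float).reshape(-1,1,2),c["K"],c["dist"]).reshape(-1,2)
    return np.c_[q,np.ones(len(q))]@c["R"].T
def onplane(c,uv,z):
    r=ray(c,uv); return c["p"]+r*((z-c["p"][2])/r[:,2])[:,None]
def cloud(c):
    h,w=c["d"].shape; v,u=np.mgrid[0:h,0:w]
    r=ray(c,np.c_[u.ravel(),v.ravel()])
    P=c["p"]+r*c["d"].reshape(-1,1); P[c["d"].ravel()==0]=np.nan
    return P.reshape(h,w,3)
def down(yaw):  # tool y axis (closing line) at angle yaw in world
    y=np.array([np.cos(yaw),np.sin(yaw),0]); z=np.array([0,0,-1.])
    return np.c_[np.cross(y,z),y,z]
E
python3 - <<'E'
from h import *
for n in ("top","side"):
    c=snap(n); cv2.imwrite(f"pics/{n}0.png",c["img"][...,::-1]); np.savez(f"{n}0.npz",**c)
    print(n,c["p"],c["R"].round(3).tolist(),c["K"][0,0],(c["d"]>0).mean())
s=sense();print(s["time_s"],np.round(s["tcp_rot"],3).tolist(),s["finger_gap"])
E
```

```text
pics
top [0.48132797 0.05787224 1.45377967] [[-0.001, -0.999, 0.051], [-1.0, 0.001, -0.008], [0.008, -0.051, -0.999]] 443.4695046989146 0.9959736394557823
side [ 1.0659919  -0.68373799  1.02887221] [[0.813, 0.439, -0.382], [0.581, -0.593, 0.557], [0.018, -0.675, -0.738]] 432.11370672189025 0.8899107142857143
0.1 [[0.926, 0.377, -0.001], [0.377, -0.926, 0.002], [-0.0, -0.002, -1.0]] 0.08548696698939041
```

View pics/top0.png

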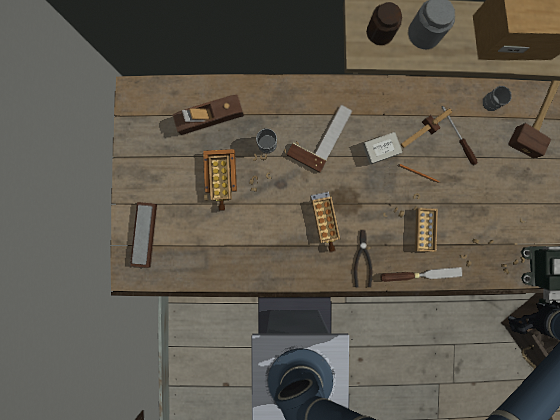

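View pics/side0.png

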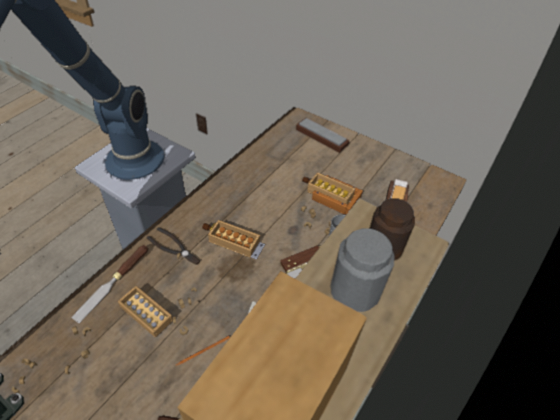

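The top view shows the rack with the deep tray around (220,175), its pull at (221,207). The bottom tray is at (325,218) with its pull at (331,246), and the shallow tray is at (427,230). The side view agrees. Next come coarse positions and wrist close-ups.

```bash
python3 - <<'E'
from h import *
c=dict(np.load("top0.npz"))
for n,uv,z in (("deep",(220,178),.048),("dpull",(221,207),.024),("base",(325,218),.036),("bpull",(331,246),.024),("shal",(427,230),.036)):
    print(n,onplane(c,[uv],z)[0].round(3), cloud(c)[uv[1],uv[0]].round(3))
T=np.array(camera_params("wrist")["tool_from_camera"]);print(T.round(3),camera_params("wrist")["K"])
for y in (-.27,.02,.3):
  for yaw in (np.pi/2,-np.pi/2):
    q=inverse_kinematics([.52,y,.3],down(yaw)); print(y,yaw,None if q is None else np.round(q,2))
E
```

```text
deep [0.656 0.256 0.048] [0.66  0.26  0.019]
dpull [0.565 0.255 0.024] [0.564 0.254 0.034]
base [ 0.529 -0.08   0.036] [ 0.529 -0.081  0.016]
bpull [ 0.439 -0.1    0.024] [ 0.439 -0.099  0.033]
shal [ 0.489 -0.412  0.036] [ 0.489 -0.417  0.019]
[[-0.001 -0.961 -0.276  0.071]
 [ 1.    -0.001  0.    -0.   ]
 [-0.001 -0.276  0.961 -0.118]
 [ 0.     0.     0.     1.   ]] [[350.9840983    0.         277.84902188]
 [  0.         350.9840983  210.82417048]
 [  0.           0.           1.        ]]
-0.27 1.5707963267948966 [ 0.96  0.38 -0.73  1.67  0.27  1.2   1.74]
-0.27 -1.5707963267948966 [ 0.53  0.29 -0.15  1.69  0.05  1.16 -1.21]
0.02 1.5707963267948966 [ 0.67  0.31 -0.97  1.8   0.28  1.17  1.19]
0.02 -1.5707963267948966 [ 0.37  0.23 -0.58  1.81  0.14  1.14 -1.82]
0.3 1.5707963267948966 [ 0.17  0.54 -1.11  1.62  0.5   1.3   0.55]
0.3 -1.5707963267948966 [ 0.18  0.54 -1.12  1.62  0.5   1.3  -2.6 ]
```

```bash
python3 - <<'E'
from h import *
R=down(np.pi/2)
for n,p in (("shal",(.49,-.412,.27)),("base",(.51,-.085,.27)),("deep",(.63,.255,.27))):
    movep(p,R); sleep(.15)
    c=snap("wrist"); cv2.imwrite(f"pics/w_{n}.png",c["img"][...,::-1]); np.savez(f"w_{n}.npz",**c)
    s=sense(); print(n,s["time_s"],np.round(s["joint_pos"],2),np.round(s["position"],4))
E
python3 -c "
import cv2,numpy as np
a=[cv2.imread(f'pics/w_{n}.png') for n in ('shal','base','deep')]
b=[x[20:400,60:500] for x in a]
cv2.imwrite('pics/m1.png',cv2.resize(np.hstack(b[:2]),None,fx=.9,fy=.9))"
```

```text
shal 2.05 [ 1.12  0.49 -0.7   1.58  0.33  1.2   1.93] [ 0.4897 -0.4125  0.2699]
base 3.4917 [ 0.79  0.31 -0.86  1.85  0.26  1.1   1.41] [ 0.5102 -0.0864  0.2698]
deep 5.0417 [ 0.1   0.61 -0.87  1.47  0.47  1.28  0.76] [0.6306 0.2532 0.2702]
```

View pics/m1.png

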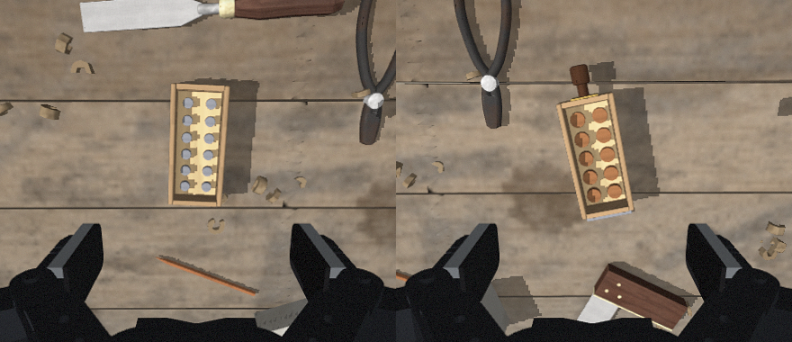

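View pics/w_deep.png

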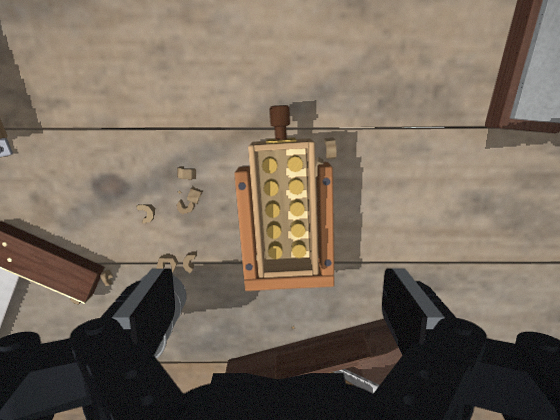

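Wrist close-ups show the shallow tray (long axis nearly along x), the bottom tray (turned about 10°, pull towards the robot), and the deep tray in the rack, rim at about (250-315, 140-278), pull head (280,115). Now I measure the rims.

```bash
cat >> h.py <<'E'
def rim(c,z,near,tol=.006,rad=.13,verbose=True):
    """rectangle of a tray rim at height z: centre, yaw of long axis (pointing ahead), size"""
    P=cloud(c); m=(abs(P[...,2]-z)<tol)&(np.hypot(P[...,0]-near[0],P[...,1]-near[1])<rad)
    m=m.astype(np.uint8); n,l,st,_=cv2.connectedComponentsWithStats(m)
    k=1+np.argmax(st[1:,4]); v,u=np.nonzero(l==k)
    Q=onplane(c,np.c_[u,v],z)[:,:2]
    (cx,cy),(w,h),_=r=cv2.minAreaRect((Q*1000).astype(np.float32))
    b=cv2.boxPoints(r); e=[b[1]-b[0],b[2]-b[1]]; e=max(e,key=np.linalg.norm); e=e*np.sign(e[0])
    out=np.array([cx,cy])/1000,np.arctan2(e[1],e[0]),sorted((w,h))
    if verbose: print("rim",out[0].round(4),"yaw",np.degrees(out[1]).round(2),"size",np.round(out[2],1),"z",np.nanmedian(P[l==k][:,2]).round(4),len(Q))
    return out
E
python3 - <<'E'
from h import *
for n,z,near in (("shal",.036,(.49,-.412)),("base",.036,(.529,-.08)),("deep",.048,(.65,.255))):
    c=dict(np.load(f"w_{n}.npz")); print(n); rim(c,z,near)
    if n=="deep":
        P=cloud(c); hsv=cv2.cvtColor(c["img"],cv2.COLOR_RGB2HSV)
        for uv in ((280,115),(242,210),(327,210),(288,283)): print(uv,P[uv[1],uv[0]].round(4),hsv[uv[1],uv[0]])
        m=(hsv[...,2]<110)&(abs(P[...,2]-.03)<.02)&(np.hypot(P[...,0]-.56,P[...,1]-.255)<.05)
        v,u=np.nonzero(m); print("pull",len(u),P[m].min(0).round(4),P[m].max(0).round(4))
        # rack rails z=.036
        m=(abs(P[...,2]-.036)<.004)&(hsv[...,1]>130)&(hsv[...,2]>100)&(P[...,0]>.58)&(abs(P[...,1]-.255)<.08)
        v,u=np.nonzero(m);Q=onplane(c,np.c_[u,v],.036)[:,:2]
        r=cv2.minAreaRect((Q*1000).astype(np.float32));print("rack",r,len(u),cv2.boxPoints(r).round().tolist())
E
```

```text
shal
rim [ 0.4927 -0.4118] yaw -2.82 size [ 63.7 139.5] z 0.0358 2323
base
rim [ 0.5098 -0.0853] yaw 11.35 size [ 63.7 174. ] z 0.0356 2693
deep
rim [0.6608 0.2591] yaw 3.05 size [ 63.6 140. ] z 0.0478 2359
(280, 115) [0.5662 0.255  0.0333] [ 11 145  81]
(242, 210) [0.6613 0.2152 0.0363] [ 13 140 184]
(327, 210) [0.6615 0.3036 0.0369] [ 12 142 188]
(288, 283) [0.7458 0.2634 0.0359] [ 12 138 187]
pull 767 [0.5568 0.2259 0.01  ] [0.6093 0.2867 0.0485]
rack ((670.7031860351562, 260.4649963378906), (162.08912658691406, 98.6553726196289), 2.9446539878845215) 4910 [[587.0, 306.0], [592.0, 207.0], [754.0, 215.0], [749.0, 314.0]]
```

```bash
python3 - <<'E'
from h import *
c=dict(np.load("w_base.npz")); c["d"]=np.where(cv2.cvtColor(c["img"],cv2.COLOR_RGB2HSV)[...,2]>120,c["d"],0)
rim(c,.036,(.529,-.08))
c=dict(np.load("w_deep.npz")); print("rail fronts",onplane(c,[(242,168),(325,164)],.036).round(3).tolist())
th=np.radians(3.0); ax=np.array([np.cos(th),np.sin(th),0]); R=down(th+np.pi/2)
p=np.array([.6608,.2591,.028])-.095*ax; e=p-.142*ax; up=np.array([0,0,.10])
print(p,e,[inverse_kinematics(x,R) is not None for x in (p+up,p,e,e+up*2)])
command_gripper(.05,40)
movep(p+up,R); print(move_l(p,feed=.1,until_force=8),sense()["position"])
command_gripper(0.0,40); s=sense();print("gap",s["finger_gap"],s["gripper_force"])
if .015<s["finger_gap"]<.025:
    move_l(e,feed=.08); s=sense();print(np.round(s["position"],4),np.round(s["wrist_force"],1),s["finger_gap"])
    command_gripper(.05); move_l(e+up,feed=.2)
    v=e+.07*ax; v[2]=.27; movep(v,R); sleep(.15)
    c=snap("wrist"); np.savez("w_deep2.npz",**c); cv2.imwrite("pics/w_deep2.png",c["img"][...,::-1])
    rim(c,.048,(e+.095*ax)[:2]); 
    P=cloud(c); hsv=cv2.cvtColor(c["img"],cv2.COLOR_RGB2HSV)
    m=(hsv[...,2]<110)&(abs(P[...,2]-.031)<.006)&(np.hypot(*(P[...,:2]-e[:2]).transpose(2,0,1))<.025)
    print("pull",P[m].mean(0),m.sum())
print(sense()["time_s"])
E
```

```text
rim [ 0.5259 -0.082 ] yaw 11.35 size [ 63.7 141.1] z 0.0359 2097
rail fronts [[0.617, 0.217, 0.036], [0.614, 0.3, 0.036]]
[0.56593019 0.25412808 0.028     ] [0.4241248  0.24669638 0.028     ] [True, True, True, True]
False [0.56637092 0.25453998 0.0287095 ]
gap 0.01859394882999972 38.91190052032471
[0.4242 0.2468 0.0279] [3.4 1.4 4.2] 0.01865808240076935
rim [0.5192 0.2514] yaw 3.0 size [ 63.7 138.9] z 0.0478 2410
pull [0.42956015 0.24669553 0.03103292] 570
11.5417
```

```bash
cat >> h.py <<'E'
def pick(xy,yaw,z=.034):
    R=down(yaw+np.pi/2); p=np.array([*xy,z]); up=np.array([0,0,.09])
    command_gripper(.085); movep(p+up,R); hit=move_l(p,feed=.1,until_force=8)
    if hit: print("HIT",sense()["position"]); return False
    command_gripper(.04,50); s=sense(); print("gap",s["finger_gap"],s["gripper_force"],s["position"])
    return .058<s["finger_gap"]<.07
def place(xy,yaw,z,zc):
    R=down(yaw+np.pi/2); p=np.array([*xy,z]); movep(p+[0,0,.06],R); sleep(.2)
    move_l(p+[0,0,.012],feed=.1); hit=move_l(p-[0,0,.003],feed=.03,until_force=5)
    s=sense(); print("contact",hit,np.round(s["position"],4),np.round(s["wrist_force"],1),"gap",s["finger_gap"]); return s
E
python3 - <<'E'
from h import *
b=np.array([.5263,-.0819]); th=np.radians(11.35); t=b-.018*np.array([np.cos(th),np.sin(th)])
if pick((.5192,.2514),np.radians(3.0)):
    p=np.array(sense()["position"]); move_l(p+[0,0,.11],feed=.2)
    print("gap",sense()["finger_gap"])
    s=place(t,th,.064,0)
print(s["time_s"])
E
```

```text
gap 0.06344641134126267 56.45523190498352 [0.51971076 0.25188427 0.03490498]
gap 0.06345281019916676
contact True [ 0.509  -0.0856  0.0649] [-2.1 -0.5  6.1] gap 0.06329693926328096
17.2417
```

Contact came exactly 30 mm above the grasp height, so the tray looks seated. I'll release it and look.

```bash
python3 - <<'E'
from h import *
command_gripper(.085); p=np.array(sense()["position"]); move_l(p+[0,0,.09],feed=.2)
th=np.radians(11.35); movep([.51,-.085,.27],down(th+np.pi/2)); sleep(.15)
c=snap("wrist"); np.savez("w_st1.npz",**c); cv2.imwrite("pics/w_st1.png",c["img"][...,::-1])
ctr,yaw,_=rim(c,.078,(.508,-.0855),tol=.005)
P=cloud(c); a=np.array([np.cos(yaw),np.sin(yaw)]); n=np.array([-a[1],a[0]])
for i in (-66,66):
    for j in (-28,28):
        q=ctr+a*i/1000+n*j/1000; D=np.hypot(P[...,0]-q[0],P[...,1]-q[1])<.004; z=P[...,2][D]; print(i,j,np.round(np.nanmedian(z[abs(z-.078)<.01]),4))
d=ctr-np.array([.5263,-.0819]); print("rel base",d@a,d@n,sense()["time_s"])
E
```

```text
rim [ 0.5088 -0.0861] yaw 11.29 size [ 63.6 138.1] z 0.0778 2920
-66 -28 0.078
-66 28 0.0778
66 -28 0.0778
66 28 0.0776
rel base -0.017961057016515933 -0.0007093341743108789 18.9333
```

View pics/w_st1.png

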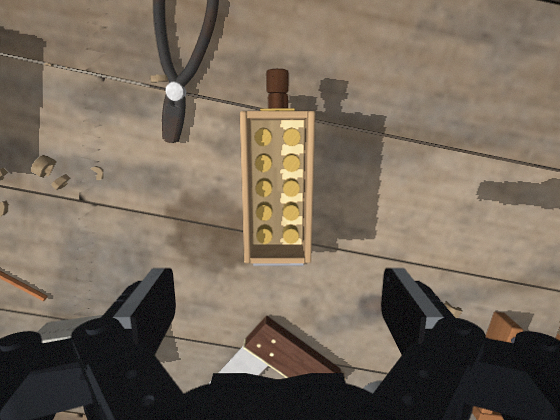

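The deep tray is level on the bottom tray, rim (243-313, 110-262), offset −18.0 / −0.7 mm. Next is the shallow tray.

```bash
python3 - <<'E'
from h import *
d=np.array([.5089,-.0859]); th=np.radians(11.3); t=d+.018*np.array([np.cos(th),np.sin(th)])
p=np.array(sense()["position"])
if pick((.4927,-.4118),np.radians(-2.82),.032):
    p=np.array(sense()["position"]); move_l(p+[0,0,.15],feed=.2)
    print("gap",sense()["finger_gap"]); s=place(t,th,.032+.072,0)
    dz=s["position"][2]-p[2]; print("rise",dz)
    if abs(dz-.072)<.003:
        command_gripper(.085); q=np.array(s["position"]); move_l(q+[0,0,.08],feed=.2)
        movep([.51,-.085,.32],down(th+np.pi/2)); sleep(.15)
        c=snap("wrist"); cv2.imwrite("pics/w_st2.png",c["img"][...,::-1])
        ctr,yaw,_=rim(c,.108,t,tol=.005)
        P=cloud(c); a=np.array([np.cos(yaw),np.sin(yaw)]); n=np.array([-a[1],a[0]])
        for i in (-66,66):
            for j in (-28,28):
                g=ctr+a*i/1000+n*j/1000; D=np.hypot(P[...,0]-g[0],P[...,1]-g[1])<.004; z=P[...,2][D]; print(i,j,np.round(np.nanmedian(z[abs(z-.108)<.01]),4))
        e=ctr-d; print("rel deep",e@a,e@n)
        c=snap("top"); cv2.imwrite("pics/top2.png",c["img"][...,::-1])
print(sense()["time_s"])
E
```

```text
gap 0.06335401169647377 56.874502301216125 [ 0.49327223 -0.4121156   0.03307216]
gap 0.06277131441774979
contact True [ 0.5269 -0.0825  0.1051] [-1.5 -0.7  7. ] gap 0.06318902323490963
rise 0.07198358749899761
rim [ 0.5264 -0.0831] yaw 11.2 size [ 63.6 138.4] z 0.1078 2530
-66 -28 0.1077
-66 28 0.1078
66 -28 0.1077
66 28 0.1078
rel deep 0.017744687172677874 -0.000623464944027177
27.075
```

View pics/w_st2.png

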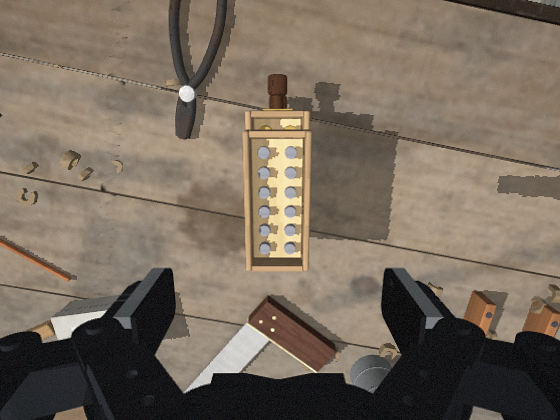

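View pics/top2.png

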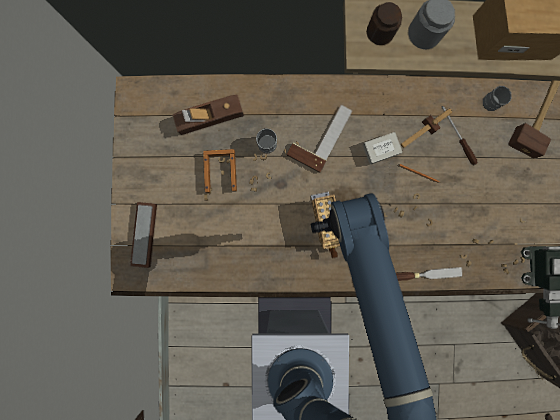

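The stack is complete and level: the shallow rim is at (247-308, 132-270) and the deep tray's front opening shows ahead of it. In the top view the empty rack sits at (220,170) and the bystanders in view are where they started.

```bash
python3 -c "
from rig import *
print(finish_job())"
```

```text
the job is handed in; nothing more can be done
None
```

I've handed the job in: the deep tray sits level on the bottom tray, 18 mm forward, and the shallow tray sits level on the deep one, 18 mm back, finished at about 27 s with nothing else seen to have moved.

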